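# Secure a microscope stage for transport and rack its objectives

### The arm

A 7-joint arm with a two-finger parallel gripper is mounted at the origin on the work surface. World frame = base frame: x ahead of the robot, y to its left, z up, the work surface at z = 0. Lengths are in m, angles in rad, forces in N, time in s.
With the tool pointing down it reaches from about 0.425 to 1.025 m from the base axis. Payload 9.4 kg.
Tool frame: the origin (TCP) lies at the very end of the fingers, on their centre line; the grasp point (between the pads) lies 19 mm behind it (pinch_z is the distance from the TCP to the grasp point, in m); x points along the fingers, z is the direction in which the jaws open and shut, and the axes are right-handed (so a half turn about x gives the same grasp; the last joint's range is limited). The gripper opens to 85 mm and grips with 20 to 120 N. Pads are 22 mm wide; open, the fingers measure 114 mm over their backs; the gripper's body (76 mm by 85 mm) begins 54 mm behind the grasp point. The pads swing forward as they close: fully open they stand 13 mm farther back than shut.
Start: joints at [1.236, 0.599, -0.003, 1.599, 0.002, 0.943, -0.08], TCP at [0.185, -0.701, 0.231] pointing down, gripper open.
Joint ranges: [-2.57, 2.57], [-0.35, 1.97], [-1.29, 1.29], [0.11, 2.56], [-1.05, 4.19], [0.11, 1.86], [-2.63, 2.63]. Speed limits (rad/s): [2.22, 2.22, 3.01, 3.01, 3.14, 3.14, 3.14].

### API

Orientations are given as a rotation vector (axis times angle).
In Python, from workcell import * gives the robot as it stands. Calls block until the motion is done:
- move_ptp(position, orientation): joint-space move of the TCP to a pose.
- move_linear(position, speed=0.15, attitude=None, force_limit=None): straight line of the TCP; attitude=None keeps the orientation; speed is the mean speed in m/s. With force_limit (N) it stops when the force on the tool has changed by that much, and returns True; else False.
- movej(angles): joint-space move.
- set_gripper(opening, newtons=None): finger opening in m; newtons is the grip in N (None keeps the last); returns when the fingers have stopped.
- dwell(seconds).
- ik(position, orientation): joint angles nearest the present ones, or None.
- capture(name): name is "scene" or "top" or "wrist"; returns a dict with "img" (420x560x3 uint8, red, green, blue), "K" (3x3 intrinsics, pixels), "extrinsics" (4x4, takes a point from camera to world coordinates); the wrist camera has in their place "tool_from_camera" (4x4, takes a point from camera to tool coordinates, whose origin is the TCP and whose axes are the tool frame's). Camera axes: x right, y down, z forward; pixel columns grow to the right and rows downward; lengths in m; the calibration is good to about 2 mm. The wrist camera is an equidistant fisheye: a pixel r from the principal point sees the ray r / f radians off the axis. A picture is of the moment at which its call begins: read the wrist's pose just before it. There is no depth.
A pose or a line that the arm cannot do raises Unreachable and nothing moves.
- close_job(): hands the job in, once; it reports no verdict.
Trained networks look in the newest picture that a camera, given by its name, has taken for a name from the list of things; names that differ only in an ending like _2 or _b are one class to them, and where a whole thing is asked for, a point or a joint stands for the part that bears it (a point fixed in the world has none). Each returns a list of dicts, best first, with "confidence" (0 to 1); they miss things now and then, are a little off and sometimes report something else, mostly with a low value. They report only what shows in the picture. A call takes as long as a camera call.
- silhouettes(camera, thing): "region" (420x560 bool, what is visible of it).
- pinpoint(camera, thing): "position" ([x, y, z] in m, in world coordinates, good to about 4 mm: a listed point, or the origin of a listed thing).
Readings, each from a call of its own:
- current_clock(): time.
- current_qpos(): joint angles.
- current_joint_velocities(): joint speeds.
- current_joint_torque(): joint torques, N m.
- current_position(): TCP position.
- current_orientation(): TCP orientation.
- current_wrist_force(): force on the tool from outside, world axes, zero at the start.
- current_torque(): the same for the moment, N m.
- current_width(): finger opening in m.
Only numpy, scipy, OpenCV 4.12 (cv2) and the standard library are available. Lean on these libraries where they do the work, as an engineer would, in place of code of your own. Each camera call takes 0.05 s, during which the arm holds its last target.

### The job

Pack up the classroom microscope for transport: first slide the stage's orange lock knob fully to its green (open) end; then take the red-headed transit pin and slide its tip along the middle of the black plate in the stage's window until it drops into the unmarked hole, push it fully home and let go; then slide the lock knob fully to its red end. Also stand every objective that is out on the table upright and fully down in the socket whose border has the colour of its ring, in any order and at any time; leave the jar, the dropper bottle and the slide box where they are.

Things in the scene. Friction and masses are not known exactly. Their poses are not given: they have to be found in the camera images.
- stage: microscope stage unit lying flat on the table, fixed: white/grey housing 120 mm (its x) by 210 mm (its y) by 37 mm high, two drive knobs stick out 36 mm from its -y end at low height. Origin under the housing's middle on the table; z up. On its top: a track for the lock knob along y at x = -32 mm, with a green dot at the track's -y end (y = -64 mm) and a red dot at its +y end (y = +64 mm); and a window with the black carriage plate.
- window (a point): middle of the window in the stage's top, on the surface of the black carriage plate (34 mm above the table, 3 mm lower than the housing round it); axes as the stage. The window is 50 mm (x) by 90 mm (y) clear. Somewhere on the window's long middle line (x = 0, within 25 mm either way along y; different each time) the black plate has one unmarked round blind hole, 13 mm across, 15 mm deep, with a 1.5 mm chamfer.
- lock (a joint): transport lock, a sliding orange knob on the stage: 0 m = fully at the green end (open), 0.060 m = fully at the red end (locked). It slides along the stage's +y with about 2 N of friction and stays where it is left.
- lock_grip (a point): grip point of the orange lock knob, 24 mm up from the housing's top, on the knob's axis (61 mm above the table); axes as the stage. The knob is 24 mm (x) by 18 mm (y) by 36 mm tall.
- pin_grip (a point): grip point on the axis of the red square head (14 x 14 mm, 36 mm tall) of the transit pin, 2 mm above the middle of the head and 38 mm above the pin's tip. z runs from tip to head, x and y are square to the head's flats. Mass about 50 g. The head's top is 54 mm above the tip. Starts upright in a blue block (pin rest) 46 x 46 x 25 mm high, fixed, in a loose hole of 13 mm, 15 mm deep.
- pin_tip (a point): centre of the pin's flat tip: steel shank 10 mm across (2 mm chamfer to 7 mm at the tip), 14 mm long, then a steel collar 22 mm across and 4 mm thick, then the red head. Fully home in the hole the collar lies on the black plate and the tip is 14 mm below the plate's surface.
- lens_red (a point): centre (32 mm up) of the microscope objective with the red ring (a 16 mm red band and red nose): an upright aluminium barrel 26 mm across, tapering from 51 mm up to 16 mm across at the top, fixed on a round brass foot 56 mm across and 10 mm thick; 64 mm tall in all, 200 to 325 g, standing upright on the table. z up its axis. May be absent (None from the start).
- lens_yellow (a point): centre (32 mm up) of the microscope objective with the yellow ring (a 16 mm yellow band and yellow nose): an upright aluminium barrel 26 mm across, tapering from 51 mm up to 16 mm across at the top, fixed on a round brass foot 56 mm across and 10 mm thick; 64 mm tall in all, 200 to 325 g, standing upright on the table. z up its axis. May be absent (None from the start).
- lens_green (a point): centre (32 mm up) of the microscope objective with the green ring (a 16 mm green band and green nose): an upright aluminium barrel 26 mm across, tapering from 51 mm up to 16 mm across at the top, fixed on a round brass foot 56 mm across and 10 mm thick; 64 mm tall in all, 200 to 325 g, standing upright on the table. z up its axis. May be absent (None from the start).
- lens_blue (a point): centre (32 mm up) of the microscope objective with the blue ring (a 16 mm blue band and blue nose): an upright aluminium barrel 26 mm across, tapering from 51 mm up to 16 mm across at the top, fixed on a round brass foot 56 mm across and 10 mm thick; 64 mm tall in all, 200 to 325 g, standing upright on the table. z up its axis. May be absent (None from the start).
- mouth_red (a point): centre of the mouth, 26 mm above the table, of the socket with the red border: black block 74 x 74 mm and 22 mm high on a grey tray, fixed, with a round blind hole 61 mm across and 8 mm deep, mouth chamfered 2 mm. z up, x and y along the block's sides. A seated objective has its centre 24 mm above this point. Sockets stand in a 2 x 2 square at 76 mm spacing, order of colours varies.
- mouth_yellow (a point): centre of the mouth, 26 mm above the table, of the socket with the yellow border: black block 74 x 74 mm and 22 mm high on a grey tray, fixed, with a round blind hole 61 mm across and 8 mm deep, mouth chamfered 2 mm. z up, x and y along the block's sides. A seated objective has its centre 24 mm above this point. Sockets stand in a 2 x 2 square at 76 mm spacing, order of colours varies.
- mouth_green (a point): centre of the mouth, 26 mm above the table, of the socket with the green border: black block 74 x 74 mm and 22 mm high on a grey tray, fixed, with a round blind hole 61 mm across and 8 mm deep, mouth chamfered 2 mm. z up, x and y along the block's sides. A seated objective has its centre 24 mm above this point. Sockets stand in a 2 x 2 square at 76 mm spacing, order of colours varies.
- mouth_blue (a point): centre of the mouth, 26 mm above the table, of the socket with the blue border: black block 74 x 74 mm and 22 mm high on a grey tray, fixed, with a round blind hole 61 mm across and 8 mm deep, mouth chamfered 2 mm. z up, x and y along the block's sides. A seated objective has its centre 24 mm above this point. Sockets stand in a 2 x 2 square at 76 mm spacing, order of colours varies.
- jar: bystander: glass specimen jar with lid, 80 mm across, 130 mm tall; origin under its middle
- dropper: bystander: amber dropper bottle with red bulb, 44 mm across, 107 mm tall; origin under its middle
- slide_box: bystander: cream slide box 87 x 62 x 35 mm; origin under its middle

How it is judged:
On the way, in this order (a step that is already met when the one before it is completed fails the run):
1. the lock knob is fully at its green end (value of joint lock below 0.003 m), for 0.2 s.
2. the transit pin is fully home in the hole of the black plate, the lock still at its green end (z of pin_tip in the frame of stage below 0.0225 m and x of pin_tip in the frame of stage between 0.005 and 0.035 m and y of pin_tip in the frame of stage between -0.04 and 0.04 m and angle between pin_tip's own z axis and vertical below 0.12 rad and value of joint lock below 0.006 m), for 0.3 s.
3. the lock knob is fully at its red end with the pin still home (z of pin_tip in the frame of stage below 0.0225 m and x of pin_tip in the frame of stage between 0.005 and 0.035 m and y of pin_tip in the frame of stage between -0.04 and 0.04 m and angle between pin_tip's own z axis and vertical below 0.12 rad and value of joint lock above 0.057 m), for 0.2 s.
At the end, for the whole second after the job is handed in: Pin home in the plate's hole (within 2.5 mm of full depth, upright within 0.12 rad), lock knob within 3 mm of its red end stop, every objective present upright (0.1 rad) in the socket of its own colour, within 3 mm of full depth (all of step 3 and horizontal distance between lens_red and mouth_red below 0.005 m and z of lens_red in the frame of mouth_red below 0.027 m and angle between each of lens_red, lens_yellow, lens_green, lens_blue's own z axis and vertical below 0.1 rad and height (world z) of each of lens_red, lens_yellow, lens_green, lens_blue above 0.03 m and horizontal distance between lens_yellow and mouth_yellow below 0.005 m and z of lens_yellow in the frame of mouth_yellow below 0.027 m and horizontal distance between lens_green and mouth_green below 0.005 m and z of lens_green in the frame of mouth_green below 0.027 m and horizontal distance between lens_blue and mouth_blue below 0.005 m and z of lens_blue in the frame of mouth_blue below 0.027 m); the robot touches nothing.
It fails at once if the jar is moved more than 30 mm (distance of jar from where it was at the start of the episode above 0.03 m).
It fails at once if the dropper bottle is moved more than 30 mm (distance of dropper from where it was at the start of the episode above 0.03 m).
It fails at once if the slide box is moved more than 30 mm (distance of slide_box from where it was at the start of the episode above 0.03 m).
Of obj_red, obj_yellow, obj_green, obj_blue only 3 to 4 are there at a start; the rules pass over those that are not, and their reading is None.
At some moment in a run one of obj_red, obj_yellow, obj_green, obj_blue may be knocked a few centimetres aside while the robot is not near it.
It also fails if it takes over 210 s, if anything falls off the work surface, if the arm or the gripper's body presses on something with over 40 N, if the wrist force passes 120 N, or if a joint passes its speed limit or range.

## Working session

There is one attempt and no reset: what is moved stays moved. The work goes in short steps, each a Python script; the robot and the scene stay as the last script left them, time stands still between calls to the robot, and variables do not carry over. Pictures are saved under pics/ and viewed, and the job is handed in when it is done.

```bash
ls; mkdir -p pics; python3 - <<'E'
from workcell import *
import cv2
for n in ("scene","top","wrist"):
    c=capture(n); cv2.imwrite(f"pics/{n}0.png",c["img"][:,:,::-1])
    print(n,c["K"].tolist(),c.get("extrinsics",c.get("tool_from_camera")).round(3).tolist())
print(current_clock(),current_orientation(),current_position())
names="stage window lock_grip pin_grip pin_tip lens_red lens_yellow lens_green lens_blue mouth_red mouth_yellow mouth_green mouth_blue jar dropper slide_box".split()
for n in names:
    for cam in ("scene","top"):
        r=pinpoint(cam,n); print(n,cam,[(d["position"].round(3).tolist() if hasattr(d["position"],'round') else d["position"],round(d["confidence"],2)) for d in r[:3]])
print(current_clock())
E
```

```text
pics
scene [[462.37737915993506, 0.0, 277.89262739549974], [0.0, 462.37737915993506, 210.0003408388077], [0.0, 0.0, 1.0]] [[0.786, 0.437, -0.437, 1.045], [0.619, -0.553, 0.558, -0.604], [0.002, -0.709, -0.705, 0.877], [0.0, 0.0, 0.0, 1.0]]
top [[396.6859510508933, 0.0, 269.81055483168944], [0.0, 396.6859510508933, 209.38112044367287], [0.0, 0.0, 1.0]] [[0.025, -0.989, 0.143, 0.393], [-1.0, -0.026, -0.004, 0.076], [0.007, -0.143, -0.99, 1.034], [0.0, 0.0, 0.0, 1.0]]
wrist [[325.19226210127806, 0.0, 280.1552378301493], [0.0, 325.19226210127806, 211.84279467169205], [0.0, 0.0, 1.0]] [[0.001, -0.303, 0.953, -0.143], [0.001, -0.953, -0.303, 0.078], [1.0, 0.001, -0.0, 0.001], [0.0, 0.0, 0.0, 1.0]]
0.15 [ 1.01781018  1.3211816  -1.01674867] [ 0.18480385 -0.70070421  0.2306404 ]
stage scene [([0.4692, -0.2851, 0.0015], 0.9), ([0.3194, 0.4648, -0.0003], 0.3)]
stage top [([0.4694, -0.2818, -0.0002], 0.83)]
window scene [([0.4888, -0.2825, 0.0369], 0.58), ([0.7595, 0.11, 0.0012], 0.42)]
window top [([0.5056, 0.2528, 0.0291], 0.72), ([0.4901, -0.2809, 0.0363], 0.66)]
lock_grip scene [([0.4339, -
[... 845 characters left out ...]
_yellow scene [([0.5229, 0.328, 0.0274], 0.55), ([0.7585, -0.0398, -0.0015], 0.41)]
mouth_yellow top [([0.5188, 0.3274, 0.0245], 0.8), ([0.4694, -0.0712, 0.0319], 0.19)]
mouth_green scene [([0.4434, 0.3451, 0.0237], 0.95)]
mouth_green top [([0.4436, 0.3417, 0.0215], 0.94)]
mouth_blue scene [([0.4332, 0.2622, 0.0287], 0.96)]
mouth_blue top [([0.4293, 0.2668, 0.0254], 0.91)]
jar scene [([0.7585, 0.1094, 0.0007], 0.82)]
jar top [([0.7584, 0.1045, -0.0028], 0.7)]
dropper scene [([0.755, -0.0385, -0.0033], 0.65)]
dropper top [([0.7522, -0.0344, 0.0002], 0.51)]
slide_box scene [([0.3222, 0.4634, 0.0007], 0.6)]
slide_box top [([0.3199, 0.4618, 0.0042], 0.66), ([0.4734, -0.0713, 0.0321], 0.65)]
1.75
```

View pics/top0.png

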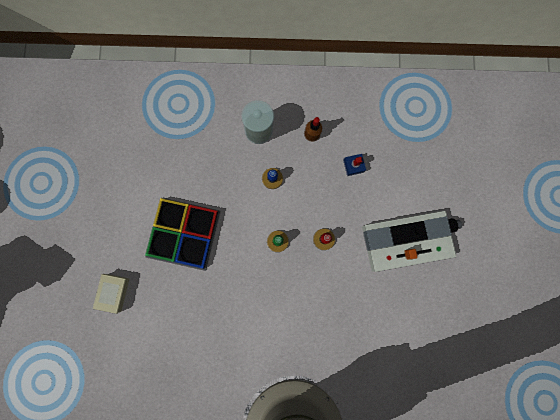

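View pics/scene0.png

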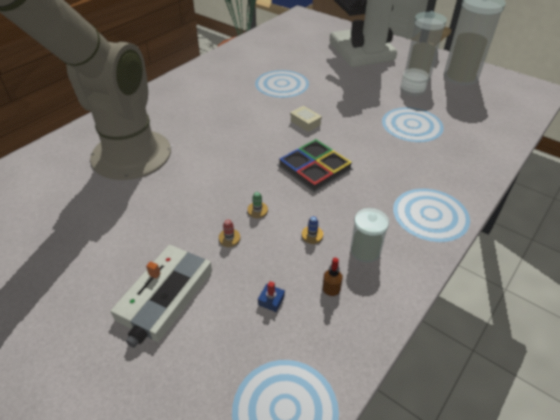

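View pics/wrist0.png

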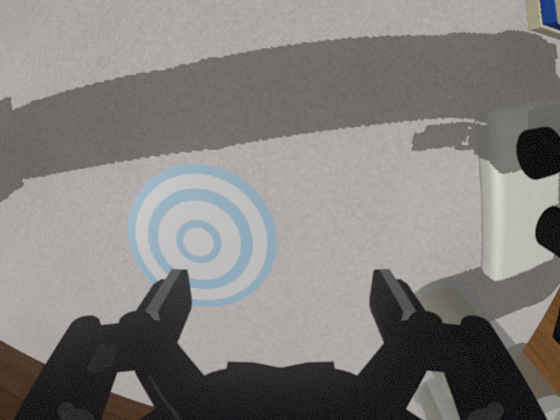

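```bash
cat > h.py <<'E'
from workcell import *
import numpy as np, cv2
from scipy.spatial.transform import Rotation as R
def ori(yaw):
    d=np.array([np.cos(yaw),np.sin(yaw),0]); x=np.array([0,0,-1.]); y=np.cross(d,x)
    return R.from_matrix(np.c_[x,y,d]).as_rotvec()
def best(pos,yaw):
    """orientation with jaws along yaw (mod pi) that needs least joint travel"""
    q0=np.array(current_qpos()); b=None
    for k in (0,np.pi):
        q=ik(list(pos),ori(yaw+k))
        if q is None: continue
        c=np.abs(np.array(q)-q0).max()
        if b is None or c<b[0]: b=(c,ori(yaw+k))
    return b[1]
def wrist(name=None):
    p=np.array(current_position()); o=np.array(current_orientation()); c=capture("wrist")
    T=np.eye(4); T[:3,:3]=R.from_rotvec(o).as_matrix(); T[:3,3]=p
    c["extrinsics"]=T@np.array(c["tool_from_camera"])
    if name: cv2.imwrite(f"pics/{name}.png",c["img"][:,:,::-1])
    return c
def ray(c,uv,fish):
    K=np.array(c["K"]); a=(np.atleast_2d(uv)-K[:2,2])/K[0,0]
    if fish:
        r=np.linalg.norm(a,axis=1,keepdims=True); s=np.where(r>1e-9,np.sin(r)/np.maximum(r,1e-9),1)
        v=np.c_[a*s,np.cos(r)]
    else: v=np.c_[a,np.ones(len(a))]
    E=np.array(c["extrinsics"]); return E[:3,3],v@E[:3,:3].T
def onplane(c,uv,z,fish=True):
    o,v=ray(c,uv,fish); return o+v*((z-o[2])/v[:,2:3])
def project(c,P):
    E=np.linalg.inv(np.array(c["extrinsics"])); p=np.atleast_2d(P)@E[:3,:3].T+E[:3,3]
    rho=np.linalg.norm(p[:,:2],axis=1,keepdims=True); th=np.arctan2(rho,p[:,2:3])
    K=np.array(c["K"]); return K[:2,2]+K[0,0]*p[:,:2]/rho*th
E
python3 - <<'E'
from h import *
p=[0.46,-0.29,0.24]; move_ptp(p,best(p,np.deg2rad(100)))
print(current_position(),current_clock())
c=wrist("w1")
for n in ("stage","window","lock_grip","lens_red"): print(n,[(np.round(d["position"],4),round(d["confidence"],2)) for d in pinpoint("wrist",n)[:2]])
print(current_wrist_force())
E
```

```text
[ 0.45970496 -0.29112678  0.2399774 ] 3.55
stage [(array([ 0.4714, -0.2833, -0.002 ]), 0.6)]
window [(array([0.4602, 0.0491, 0.0318]), 0.54)]
lock_grip [(array([ 0.433 , -0.2775,  0.0612]), 0.67)]
lens_red [(array([ 0.4671, -0.066 ,  0.0294]), 0.67), (array([ 0.4335, -0.2792,  0.0629]), 0.35)]
[ 0.046462   -1.3274461   0.03989149]
```

View pics/w1.png

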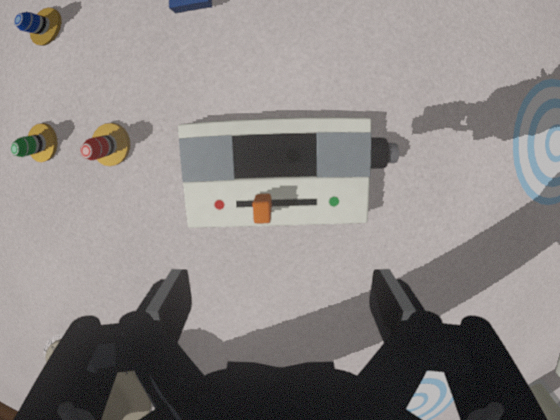

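The picture shows the stage: red dot near (219,204), green dot near (334,201), the knob near (261,209). The plate spans u=233–317, with a faint darker disc at about (293,156) that may be the hole.

```bash
python3 - <<'E'
from h import *
c=wrist(); im=c["img"].astype(int)
hsv=cv2.cvtColor(c["img"],cv2.COLOR_RGB2HSV).astype(int)
def cen(m,box):
    x0,y0,x1,y1=box; ys,xs=np.nonzero(m[y0:y1,x0:x1]); print(len(xs)); return [xs.mean()+x0,ys.mean()+y0]
H,S,V=hsv[...,0],hsv[...,1],hsv[...,2]
r=cen((S>120)&((H<10)|(H>170)),(210,195,230,213)); g=cen((S>100)&(H>40)&(H<90),(325,192,345,211))
# dark hole
sub=c["img"][130:182,228:322]; 
gry=cv2.cvtColor(sub,cv2.COLOR_RGB2GRAY)
big=cv2.resize(np.clip(gry.astype(float)*5,0,255).astype(np.uint8),None,fx=8,fy=8,interpolation=cv2.INTER_NEAREST); cv2.imwrite("pics/plate1.png",big)
P=onplane(c,[r,g],0.037); print(r,g,P)
d=P[0]-P[1]; L=np.linalg.norm(d[:2]); ey=d[:2]/L; ex=np.array([ey[1],-ey[0]]); O=P[:,:2].mean(0)+0.032*ex
print("L",L,"yaw",np.degrees(np.arctan2(-ex[1]*-1,ex[0])),"O",O)
def st(uv,z): 
    q=onplane(c,uv,z)[0,:2]-O; return (q@ex*1000).round(1),(q@ey*1000).round(1)
print("hole?",st([293,156],0.034))
for uv in ([232,136],[317,134],[233,178],[317,177]): print(uv,st(uv,0.037))
b=(c["img"][...,0].astype(int)>170)&(H>4)&(H<16)&(S>180)
print("knob",cen((S>150)&(H>4)&(H<18),(245,185,280,230)), st([261,201],0.073))
E
```

```text
55
50
[np.float64(219.45454545454547), np.float64(204.43636363636364)] [np.float64(334.22), np.float64(201.16)] [[ 0.42460241 -0.22808589  0.037     ]
 [ 0.45067077 -0.35384788  0.037     ]]
L 0.12843534381333413 yaw 11.710615081142958 O [ 0.46897052 -0.28447189]
hole? (np.float64(19.1), np.float64(-19.3))
[232, 136] (np.float64(43.5), np.float64(45.1))
[317, 134] (np.float64(42.7), np.float64(-45.2))
[233, 178] (np.float64(-2.4), np.float64(46.7))
[317, 177] (np.float64(-4.1), np.float64(-44.8))
326
knob [np.float64(261.7822085889571), np.float64(211.43865030674846)] (np.float64(-19.4), np.float64(14.7))
```

View pics/plate1.png

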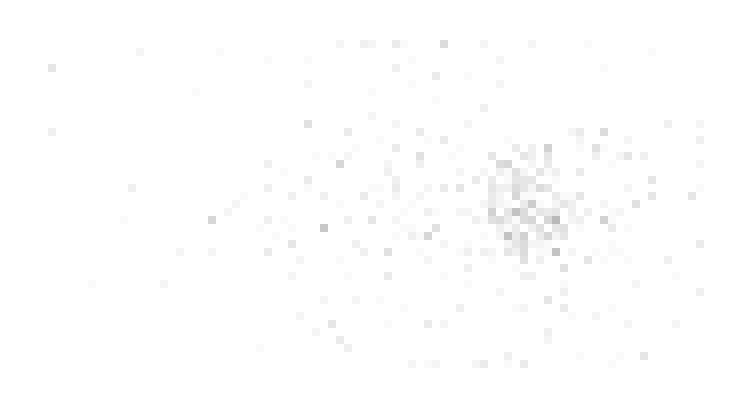

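The dark disc shows clearly, at about (20,-19) mm in the stage frame. Now the lock: grip the knob along y and slide it to the green end.

```bash
cat >> h.py <<'E'
O=np.array([0.46897,-0.28447]); YS=np.deg2rad(11.71)
ex=np.array([np.cos(YS),np.sin(YS)]); ey=np.array([-np.sin(YS),np.cos(YS)])
def S(x,y,z): 
    q=O+ex*x/1000+ey*y/1000; return [q[0],q[1],z]
def toS(p): q=np.array(p)[:2]-O; return np.round([q@ex*1000,q@ey*1000],1)
E
python3 - <<'E'
from h import *
set_gripper(0.055,40)
p=S(-32,14,0.12); move_ptp(p,best(p,YS+np.pi/2))
move_linear(S(-32,14,0.045),0.08,force_limit=15)
print(set_gripper(0.0,40),current_width(),toS(current_position()),current_wrist_force())
print(move_linear(S(-32,-40,0.045),0.05,force_limit=14),toS(current_position()),current_position()[2],current_wrist_force())
c=wrist("w2")
print(current_clock())
E
```

```text
False 0.017587832020890662 [-31.9  13.9] [-0.06147241 -0.53458615  4.83001509]
True [-32.  -29.6] 0.04545529219565993 [-1.00979427  2.77416033  8.72846249]
7.2333
```

View pics/w2.png

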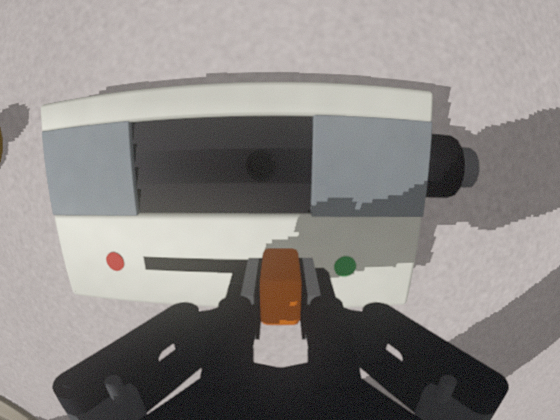

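The knob is at the green end, stopped by the end stop at y=-29.6. The hole is plainly visible at (261,165). Next I release, locate the hole from here, then fetch the pin.

```bash
python3 - <<'E'
from h import *
c=wrist(); g=cv2.GaussianBlur(cv2.cvtColor(c["img"],cv2.COLOR_RGB2GRAY),(0,0),2).astype(float)
sub=g[140:190,235:290]; m=sub<sub.min()+0.45*(np.median(sub)-sub.min()); n,l,s,ce=cv2.connectedComponentsWithStats(m.astype(np.uint8))
k=1+np.argmax(s[1:,4]); uv=ce[k]+[235,140]; print(s[k],uv,toS(onplane(c,uv,0.034)[0]))
def dots():
    hsv=cv2.cvtColor(c["img"],cv2.COLOR_RGB2HSV).astype(int)
    for box,h in (((100,245,130,275),0),((330,250,362,282),65)):
        x0,y0,x1,y1=box; s=hsv[y0:y1,x0:x1]; mm=(s[...,1]>120)&(np.abs((s[...,0]-h+90)%180-90)<25); ys,xs=np.nonzero(mm)
        print(len(xs),toS(onplane(c,[xs.mean()+x0,ys.mean()+y0],0.037)[0]))
dots()
set_gripper(0.05); move_linear(S(-32,-29.6,0.14),0.15)
p=[0.668,-0.1485,0.20]; move_ptp(p,best(p,0.2)); 
c=wrist("w3")
for n in ("pin_grip","pin_tip","lock_grip"): print(n,[(np.round(d["position"],4),round(d["confidence"],2)) for d in pinpoint("wrist",n)[:2]])
print(current_position(),current_orientation())
E
```

```text
[ 11  12  29  28 607] [260.10873147 165.42504119] [ 19.9 -20.4]
213 [-32.3  64.5]
82 [-32.4 -63.6]
pin_grip [(array([ 0.6643, -0.1476,  0.05  ]), 0.56), (array([ 0.4683, -0.066 ,  0.0297]), 0.44)]
pin_tip [(array([ 0.7586, -0.0344, -0.0023]), 0.69), (array([ 0.6699, -0.1503,  0.0106]), 0.6)]
lock_grip [(array([ 0.4463, -0.3205,  0.0614]), 0.63)]
[ 0.66720387 -0.14973403  0.19961067] [-0.15562754  1.56628115  0.15488428]
```

View pics/w3.png

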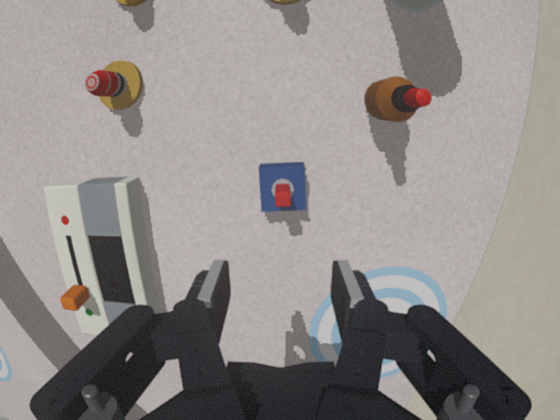

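The blue block is at (260–306, 163–212) and the red head near (283,195). I'll zoom in to get its position and yaw.

```bash
python3 - <<'E'
from h import *
c=wrist(); im=c["img"]
cv2.imwrite("pics/pinzoom.png",cv2.resize(im[155:220,250:315,::-1],None,fx=8,fy=8,interpolation=cv2.INTER_CUBIC))
hsv=cv2.cvtColor(im,cv2.COLOR_RGB2HSV).astype(int); H,S_,V=hsv[...,0],hsv[...,1],hsv[...,2]
bl=(S_>90)&(H>100)&(H<130); bl[:150]=0; bl[225:]=0; bl[:,:240]=0; bl[:,330:]=0
cs,_=cv2.findContours(bl.astype(np.uint8),cv2.RETR_EXTERNAL,cv2.CHAIN_APPROX_NONE); k=max(cs,key=cv2.contourArea)[:,0,:].astype(float)
W=onplane(c,k,0.025)[:,:2]; r=cv2.minAreaRect((W*1000).astype(np.float32)); print("block",r)
rd=(S_>120)&((H<8)|(H>172)); rd[:180]=0; rd[215:]=0; rd[:,:265]=0; rd[:,300:]=0
ys,xs=np.nonzero(rd); print(len(xs),xs.min(),xs.max(),ys.min(),ys.max())
br=rd&(V>V[rd].max()*0.85); print("Vhist",np.percentile(V[rd],[5,25,50,75,95]))
E
```

```text
block ((668.2017211914062, -147.05899047851562), (44.283546447753906, 48.241790771484375), 13.915348052978516)
312 274 289 184 205
Vhist [136.   151.   163.5  168.   174.45]
```

View pics/pinzoom.png

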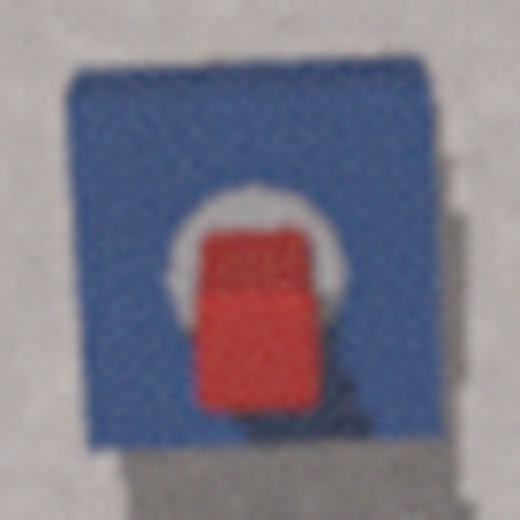

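```bash
python3 - <<'E'
from h import *
c=wrist()
t=onplane(c,[282.2,198.7],0.065)[0]; b=onplane(c,[282.1,189.4],0.029)[0]; print(t,b)
x,y=(t[:2]+b[:2])/2; ya=np.deg2rad(13.9+90)
set_gripper(0.045,40)
o=best([x,y,0.12],ya); move_ptp([x,y,0.12],o)
print(move_linear([x,y,0.034],0.08,force_limit=12),current_position())
f0=current_wrist_force()
set_gripper(0.0,60); print(current_width(),current_wrist_force(),f0)
c=wrist("w4")
move_linear([x,y,0.13],0.1)
print(current_width(),current_wrist_force(),current_clock()); wrist("w5")
E
```

```text
[ 0.6689857  -0.14819993  0.065     ] [ 0.6691885  -0.14849576  0.029     ]
False [ 0.66945605 -0.14844186  0.03458821]
0.012582645105720002 [-0.82532664 -0.85709838  4.99702918] [-0.43738896  0.52162475 -0.17171   ]
0.013346615957551365 [ 0.09459726  0.59549721 -1.68503447] 14.0417
```

View pics/w5.png

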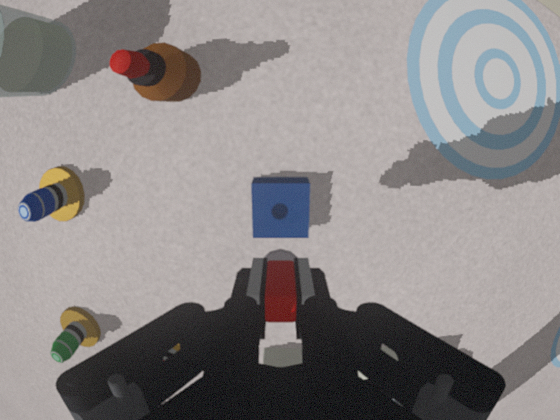

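```bash
python3 - <<'E'
from h import *
p=S(20,-6,0.12); o=best(p,YS+np.pi/2); move_ptp(p,o); 
print(move_linear(S(20,-6,0.064),0.08,force_limit=15))
dwell(0.3)
hit=move_linear(S(20,-6,0.050),0.015,force_limit=4); z=current_position()[2]; print(hit,z,current_wrist_force())
if hit:
  f0=np.array(current_wrist_force())
  for y in np.arange(-8,-30,-2.):
    h=move_linear(S(20,y,z-0.0015),0.015,force_limit=12); q=current_position()
    print(y,h,toS(q),round(q[2],4),np.round(current_wrist_force(),1))
    if h or current_wrist_force()[2]<1.0: break
wrist("w6"); print(current_clock())
E
```

```text
False
True 0.05741373991605521 [-1.0338234   0.59366289  6.34147358]
-8.0 True [20.1 -6.2] 0.0573 [-1.3  2.6 11.3]
16.9583
```

View pics/w6.png

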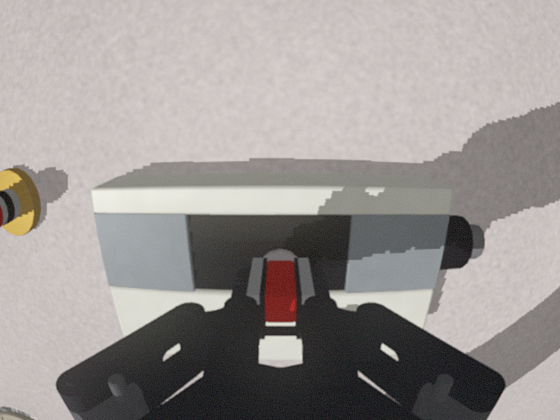

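Contact came at z=0.0574, exactly where the plate should be. The arm is stiff, so I'll slide with a much lighter preload.

```bash
python3 - <<'E'
from h import *
z=0.0571
for y in np.arange(-7,-28,-1.):
    h=move_linear(S(20,y,z),0.02,force_limit=25); q=current_position(); f=np.array(current_wrist_force())
    print(y,h,toS(q),round(q[2],4),np.round(f,1))
    if h or (f[2]<1.5): break
print(current_width())
E
```

```text
-7.0 False [20.1 -6.6] 0.0574 [-1.5  2.   7.7]
-8.0 False [20.2 -7.2] 0.0574 [-0.7  3.4  9.4]
-9.0 False [20.2 -8.1] 0.0574 [-1.4  4.4  8. ]
-10.0 False [20.3 -9. ] 0.0574 [-0.8  3.6  8.5]
-11.0 False [ 20.3 -10. ] 0.0574 [-1.3  3.2  8. ]
-12.0 False [ 20.3 -11. ] 0.0574 [-1.   3.5  8.7]
-13.0 False [ 20.3 -12.1] 0.0574 [-1.9  3.8  7.9]
-14.0 False [ 20.4 -13.1] 0.0574 [-0.5  3.8  8.4]
-15.0 False [ 20.4 -14.2] 0.0573 [-0.8  3.1  6.4]
-16.0 False [ 20.3 -15.3] 0.0573 [-0.4  3.2  5.9]
-17.0 False [ 20.3 -16.5] 0.0572 [-0.3  2.5  4.4]
-18.0 False [ 19.8 -18.4] 0.0569 [-0.5  0.5  0.3]
0.013026259792801838
```

```bash
python3 - <<'E'
from h import *
print(move_linear(S(20,-20.2,0.0565),0.02,force_limit=12),np.round(current_wrist_force(),1))
for z in (0.053,0.050,0.047,0.0445,0.0425,0.041):
    h=move_linear(S(20,-20.2,z),0.02,force_limit=12); q=current_position()
    print(z,h,toS(q),round(q[2],4),np.round(current_wrist_force(),1))
    if h: break
E
```

```text
False [-0.5  0.2 -1.1]
0.053 False [ 19.9 -20.1] 0.0528 [ 0.4 -0.2 -0.9]
0.05 False [ 19.9 -20.1] 0.0498 [ 0.1 -0.1 -0.7]
0.047 False [ 19.9 -20.1] 0.0468 [ 0.7 -0.4 -0.2]
0.0445 False [ 19.9 -20.1] 0.0444 [0.2 0.9 0.1]
0.0425 False [ 20.1 -20.3] 0.0435 [-2.5  1.9 12.4]
0.041 False [ 20.2 -20.4] 0.0434 [-6.5  3.2 30.8]
```

The pin is home: it went exactly 14 mm below plate contact. I'll relieve the load, release, and run the lock to red.

```bash
python3 - <<'E'
from h import *
move_linear(S(20,-20.2,0.0433),0.02); 
set_gripper(0.040); move_linear(S(20,-20.2,0.14),0.12)
wrist("w7")
for n in ("pin_tip","lock_grip"): print(n,[(np.round(d["position"],4),toS(d["position"]),round(d["confidence"],2)) for d in pinpoint("wrist",n)[:2]])
print(current_clock())
E
```

```text
pin_tip [(array([ 0.4917, -0.299 ,  0.0172]), array([ 19.3, -18.8]), 0.91)]
lock_grip [(array([ 0.4466, -0.3214,  0.0611]), array([-29.4, -31.6]), 0.68)]
23.675
```

View pics/w7.png

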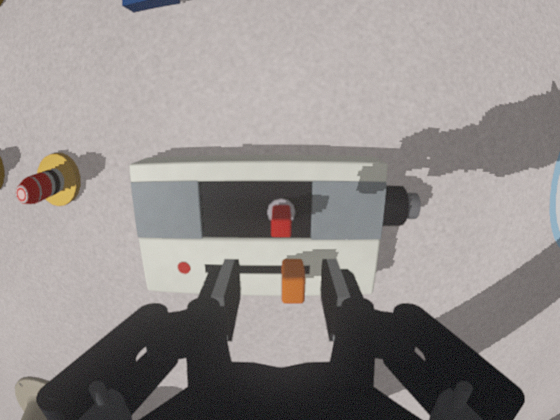

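The pin stands upright with its collar on the plate around (281,213), and the knob at (293,280) is at the green end. Next, lock it.

```bash
python3 - <<'E'
from h import *
set_gripper(0.045,40)
p=S(-32,-29.6,0.12); move_ptp(p,best(p,YS+np.pi/2))
print(move_linear(S(-32,-29.6,0.047),0.08,force_limit=12))
set_gripper(0.0,40); print(current_width())
print(move_linear(S(-32,40,0.047),0.05,force_limit=14),toS(current_position()),np.round(current_wrist_force(),1))
set_gripper(0.045); print(toS(current_position()))
move_linear(S(-32,30,0.15),0.15)
wrist("w8")
for n in ("pin_tip","lock_grip"): print(n,[(toS(d["position"]),np.round(d["position"][2],3),round(d["confidence"],2)) for d in pinpoint("wrist",n)[:2]])
p=[0.50,0.05,0.26]; move_ptp(p,best(p,YS+np.pi/2))
wrist("w9"); capture("top")
for n in ("red","yellow","green","blue"): 
  for cam in("wrist","top"): print(cam,n,[(np.round(d["position"],4),round(d["confidence"],2)) for d in pinpoint(cam,"lens_"+n)[:2]])
print(current_clock())
E
```

```text
False
0.017029116970140017
True [-31.6  30.5] [-0.1 -3.   3.6]
[-31.8  31.2]
pin_tip [(array([ 18.1, -18.4]), np.float64(0.016), 0.58)]
lock_grip [(array([-31.3,  28.2]), np.float64(0.064), 0.63)]
wrist red [(array([ 0.4714, -0.0688,  0.0295]), 0.7)]
top red [(array([ 0.4912, -0.2816,  0.033 ]), 0.35)]
wrist yellow []
top yellow []
wrist green [(array([0.4591, 0.0508, 0.0305]), 0.72), (array([ 0.4903, -0.3   ,  0.02  ]), 0.58)]
top green [(array([0.4617, 0.0519, 0.0326]), 0.6)]
wrist blue [(array([0.6763, 0.0843, 0.033 ]), 0.76), (array([ 0.4715, -0.2826, -0.0007]), 0.42)]
top blue []
29.9333
```

View pics/w8.png

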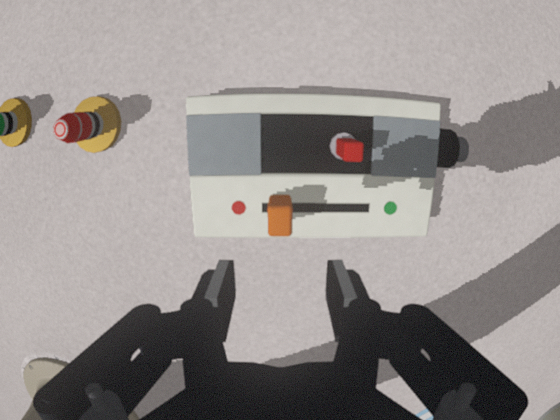

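View pics/w9.png

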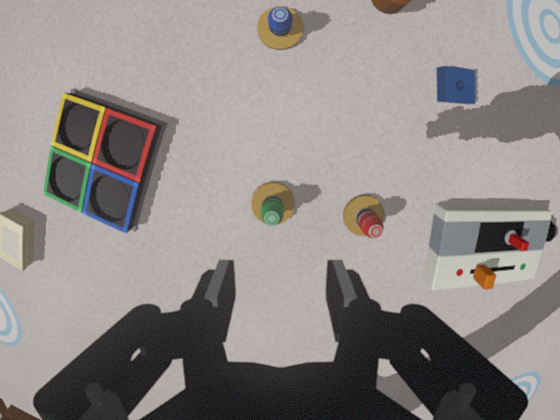

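The knob is at the red end, (281,214) next to the red dot, and the pin is still home. The blue objective was knocked to about (0.676,0.084), seen at (280,20). Yellow is absent. Next I'll measure the sockets closely.

```bash
python3 - <<'E'
from h import *
p=[0.44,0.30,0.24]; move_ptp(p,best(p,np.deg2rad(80)))
c=wrist("w10"); M={}
sg={"red":(1,-1),"yellow":(1,1),"green":(-1,1),"blue":(-1,-1)}
A=[];B=[]
for n in sg:
    d=pinpoint("wrist","mouth_"+n); print(n,[(np.round(k["position"],4),round(k["confidence"],2)) for k in d[:2]])
# colored border masks -> each border square centroid via minAreaRect at z=0.026
hsv=cv2.cvtColor(c["img"],cv2.COLOR_RGB2HSV).astype(int)
for n,h in (("red",0),("yellow",27),("green",65),("blue",112)):
    m=(hsv[...,1]>130)&(hsv[...,2]>60)&(np.abs((hsv[...,0]-h+90)%180-90)<11)
    m=cv2.morphologyEx(m.astype(np.uint8),cv2.MORPH_CLOSE,np.ones((3,3)))
    k,l,s,ce=cv2.connectedComponentsWithStats(m); i=1+np.argmax(s[1:,2]*s[1:,3]*(s[1:,1]<330)); ys,xs=np.nonzero(l==i)
    W=onplane(c,np.c_[xs,ys],0.026)[:,:2]*1000; r=cv2.minAreaRect(W.astype(np.float32)); print(n,s[i],np.round(r[0],1),np.round(r[1],1),round(r[2],1))
E
```

```text
red [(array([0.5031, 0.2536, 0.0269]), 0.74), (array([0.4306, 0.2658, 0.0274]), 0.36)]
yellow [(array([0.5166, 0.3299, 0.026 ]), 0.75)]
green [(array([0.4455, 0.3424, 0.0244]), 0.88)]
blue [(array([0.4278, 0.2671, 0.0253]), 0.94)]
red [ 278   83   69   70 1538] [505.  251.8] [74.1 75.1] 79.2
yellow [ 210   83   68   68 1503] [519.5 325.7] [73.5 74.8] 78.9
green [212 152  64  63 710] [445.3 339.4] [71.  72.1] 79.3
blue [ 277  152   67   64 1241] [431.3 266.2] [73.7 73.2] 79.1
```

View pics/w10.png

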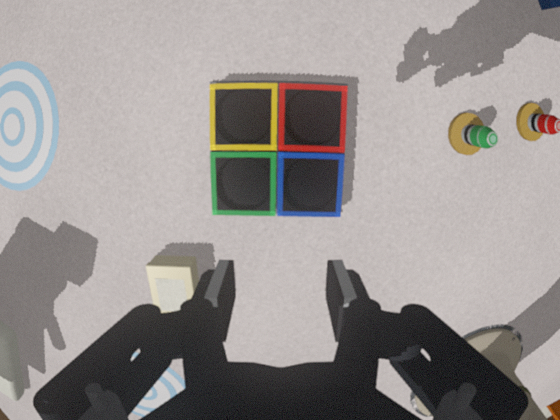

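```bash
cat >> h.py <<'E'
C=np.array([.4753,.2958]); YT=np.deg2rad(-10.9)
tx=np.array([np.cos(YT),np.sin(YT)]); ty=np.array([-np.sin(YT),np.cos(YT)])
M={n:C+.038*(a*tx+b*ty) for n,(a,b) in {"red":(1,-1),"yellow":(1,1),"green":(-1,1),"blue":(-1,-1)}.items()}
def foot(c,guess):
    hsv=cv2.cvtColor(c["img"],cv2.COLOR_RGB2HSV).astype(int)
    m=((hsv[...,1]>110)&(np.abs(hsv[...,0]-21)<8)&(hsv[...,2]>60))
    uv=np.argwhere(m)[:,::-1]; W=onplane(c,uv,0.010)[:,:2]
    W=W[np.linalg.norm(W-guess,axis=1)<0.042]
    (x,y),r=cv2.minEnclosingCircle((W*1000).astype(np.float32)); return np.array([x,y])/1000,r,len(W)
def look(n,guess):
    p=[guess[0]-0.02,guess[1],0.19]; set_gripper(0.05,60)
    move_ptp(p,best(p,YT+np.pi/2)); c=wrist("look_"+n)
    d=pinpoint("wrist","lens_"+n); g=np.array(d[0]["position"])[:2] if d else np.array(guess)
    print(n,[(np.round(k["position"],4),round(k["confidence"],2)) for k in d[:2]],foot(c,g)); return foot(c,g)[0],g
def pick(n,xy):
    o=best([*xy,0.12],YT+np.pi/2)
    move_ptp([*xy,0.12],o); print("down",move_linear([*xy,0.018],0.1,force_limit=12))
    set_gripper(0,60); print("w",current_width(),np.round(current_wrist_force(),1))
    move_linear([*xy,0.12],0.12); print("lift",current_width(),np.round(current_wrist_force(),1))
def place(n):
    xy=M[n]; p=[*xy,0.12]; move_ptp(p,best(p,YT+np.pi/2))
    print("hit",move_linear([*xy,0.050],0.1,force_limit=12))
    print("hit",move_linear([*xy,0.034],0.03,force_limit=10),current_position(),np.round(current_wrist_force(),1))
E
python3 - <<'E'
from h import *
xy,g=look("green",[0.460,0.0505]); print(current_clock())
E
```

```text
green [(array([0.46  , 0.0502, 0.031 ]), 0.69)] (array([0.46186441, 0.05000446]), 27.05084991455078, 1186)
32.5167
```

View pics/look_green.png

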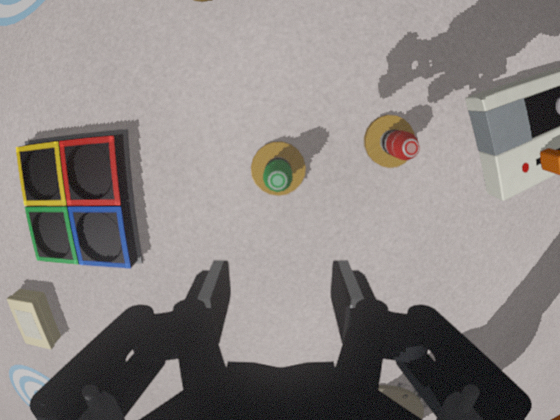

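The green objective's foot is centred at (278,170) px, and the network and the circle fit agree to within 2 mm. I'll pick it and place it.

```bash
python3 - <<'E'
from h import *
pick("green",[0.4613,0.0501]); wrist("g1"); place("green"); wrist("g2"); print(current_clock())
E
```

```text
down False
w 0.024862975638174845 [-0.5 -1.   7.4]
lift 0.02440752213716682 [ 0.5 -0.3 -2.1]
hit False
hit True [0.44523659 0.34048476 0.03675811] [ 0.3 -0.6  7.2]
37.9583
```

View pics/g2.png

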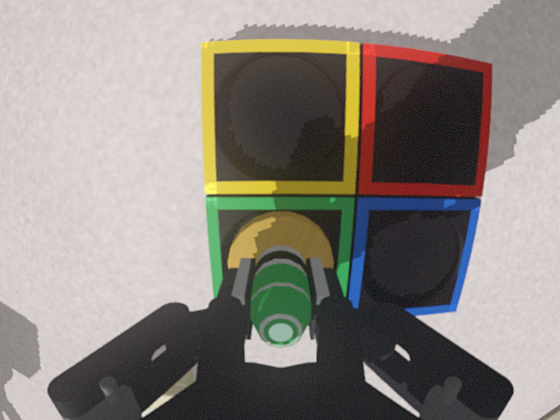

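```bash
cat >> h.py <<'E'
def release():
    p=current_position(); set_gripper(0.048); move_linear([p[0],p[1],0.13],0.12)
E
python3 - <<'E'
from h import *
release()
c=wrist("g3"); print(foot(c,M["green"]))
xy,g=look("red",[0.4714,-0.069]); print(current_clock())
E
```

```text
(array([0.4488266 , 0.33969177]), 38.76784133911133, 2630)
red [(array([ 0.47  , -0.0677,  0.0327]), 0.95), (array([0.6766, 0.0856, 0.0327]), 0.55)] (array([ 0.47017752, -0.06998347]), 27.055641174316406, 1216)
41.1417
```

View pics/g3.png

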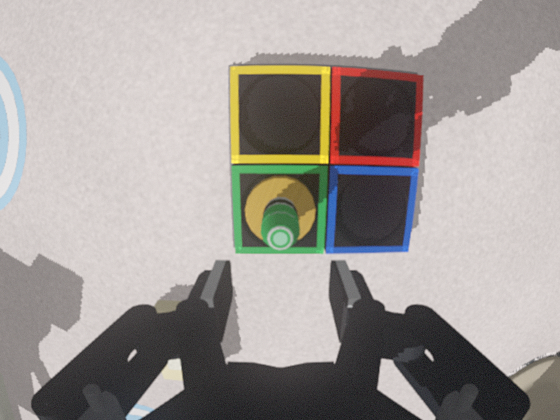

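View pics/look_red.png

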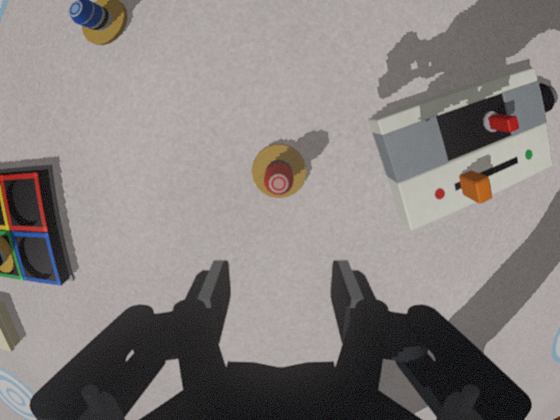

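The green one is seated and upright at (280,210). The red foot is centred at (278,172). Now red, then a look at blue.

```bash
python3 - <<'E'
from h import *
pick("red",[0.4704,-0.0695]); place("red"); release(); wrist("r3")
xy,g=look("blue",[0.6763,0.085]); print(current_clock())
E
```

```text
down False
w 0.025011181007550117 [-0.7 -0.   7. ]
lift 0.024720428977141506 [ 0.8 -0.3 -3.4]
hit False
hit True [0.50549903 0.25141774 0.03674731] [-1.2 -0.6  6.1]
blue [(array([0.6792, 0.0847, 0.0299]), 0.71)] (array([0.67876978, 0.0851151 ]), 27.07098960876465, 1169)
49.1583
```

View pics/r3.png

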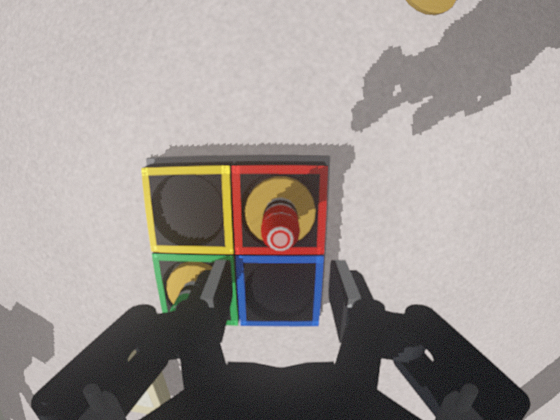

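View pics/look_blue.png

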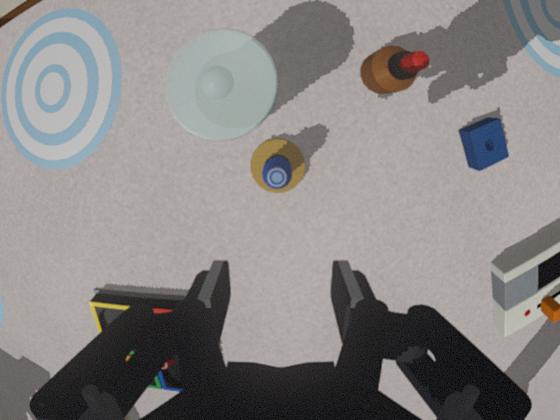

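Red is seated at (280,210). Blue is now only about 42 mm from the 130 mm tall jar, so the gripper body would come within a few mm of it with the tool vertical. I'll grip it with the tool leaning 20° away from the jar, jaws across that direction, and place it at the same tilt.

```bash
cat >> h.py <<'E'
def tori(phi,t,flip):
    u=np.array([np.cos(phi),np.sin(phi),0]); x=np.sin(t)*u+np.array([0,0,-np.cos(t)])
    d=np.array([-u[1],u[0],0])*(-1 if flip else 1); return R.from_matrix(np.c_[x,np.cross(d,x),d]).as_rotvec(),x
E
python3 - <<'E'
from h import *
for n in ("jar",): print([(np.round(d["position"],4),round(d["confidence"],2)) for d in pinpoint("wrist",n)[:2]])
t=np.deg2rad(20)
for phi in (np.deg2rad(15.5),):
  for fl in (0,1):
    o,x=tori(phi,t,fl)
    Y=R.from_rotvec(o).as_matrix()[:,1]
    for xy in ([.679,.085],M["blue"]):
      for z in (0.13,0.06,0.041):
        q=ik(list(np.array([*xy,z])+.019*x),o); print(fl,Y.round(2),xy,z,None if q is None else np.round(q,2))
print(np.round(current_qpos(),2))
E
```

```text
[(array([7.599e-01, 1.071e-01, 5.000e-04]), 0.57)]
0 [-0.91 -0.25 -0.34] [0.679, 0.085] 0.13 [ 0.48  0.88 -1.11  2.    1.41  0.77  0.41]
0 [-0.91 -0.25 -0.34] [0.679, 0.085] 0.06 [ 0.05  0.75 -0.36  2.06  1.54  0.21  0.17]
0 [-0.91 -0.25 -0.34] [0.679, 0.085] 0.041 [ 0.04  0.78 -0.35  2.06  1.7   0.21  0.  ]
0 [-0.91 -0.25 -0.34] [0.43079994 0.2656712 ] 0.13 [-0.03  0.73 -1.1   2.39  1.59  0.83 -0.49]
0 [-0.91 -0.25 -0.34] [0.43079994 0.2656712 ] 0.06 [-0.06  0.92 -1.1   2.43  1.78  0.99 -0.66]
0 [-0.91 -0.25 -0.34] [0.43079994 0.2656712 ] 0.041 [-0.07  0.98 -1.1   2.43  1.83  1.03 -0.69]
1 [0.91 0.25 0.34] [0.679, 0.085] 0.13 [-0.14  0.62 -0.08  2.04  0.16  0.14 -1.65]
1 [0.91 0.25 0.34] [0.679, 0.085] 0.06 None
1 [0.91 0.25 0.34] [0.679, 0.085] 0.041 None
1 [0.91 0.25 0.34] [0.43079994 0.2656712 ] 0.13 [-1.03  0.53  0.38  2.45  3.44  0.13  0.81]
1 [0.91 0.25 0.34] [0.43079994 0.2656712 ] 0.06 [-0.88  0.68  0.18  2.48  2.99  0.32  1.24]
1 [0.91 0.25 0.34] [0.43079994 0.2656712 ] 0.041 [-0.88  0.73  0.18  2.48  3.02  0.38  1.19]
[-0.23  0.57  0.01  1.79 -0.01  0.78 -1.96]
```

```bash
python3 - <<'E'
from h import *
for td in (8,10,12,14):
  t=np.deg2rad(td)
  for ph in (5,15.5,25):
   phi=np.deg2rad(ph); u=np.array([np.cos(phi),np.sin(phi),0])
   for fl in (0,1):
    o,x=tori(phi,t,fl); out=[]
    for xy in ([.679,.085],M["blue"]):
      for z in (0.13,0.045):
        q=ik(list(np.array([*xy,z])-.005*u+.019*x),o); out.append(None if q is None else np.round(q,2).tolist())
    print(td,ph,fl,*out,sep="\n   ")
E
```

```text
8
   5
   0
   [0.43, 0.91, -1.11, 1.87, 1.11, 0.96, 0.48]
   [0.42, 1.05, -1.11, 1.9, 1.31, 0.96, 0.34]
   [0.01, 0.74, -1.1, 2.25, 1.2, 0.82, -0.27]
   [-0.34, 0.73, -0.55, 2.31, 1.45, 0.45, -0.5]
8
   5
   1
   [-0.19, 0.64, -0.03, 1.91, 0.09, 0.46, -1.78]
   [-0.21, 0.76, -0.01, 1.94, 0.09, 0.3, -1.79]
   [-0.81, 0.51, 0.12, 2.3, 0.11, 0.23, -2.29]
   None
8
   15.5
   0
   [0.44, 0.91, -1.11, 1.86, 1.09, 0.94, 0.69]
   [0.44, 1.05, -1.11, 1.9, 1.3, 0.94, 0.54]
   [0.03, 0.74, -1.11, 2.26, 1.21, 0.79, -0.08]
   [-0.58, 0.68, -0.19, 2.34, 1.53, 0.18, -0.39]
8
   15.5
   1
   [-0.14, 0.64, -0.1, 1.9, 0.12, 0.46, -1.61]
   [-0.16, 0.76, -0.07, 1.94, 0.13, 0.3, -1.63]
   [-0.75, 0.5, 0.06, 2.31, 0.14, 0.21, -2.13]
   None
8
   25
   0
   [0.45, 0.91, -1.11, 1.86, 1.07, 0.92, 0.88]
   [0.45, 1.06, -1.11, 1.89, 1.28, 0.92, 0.74]
   [0.04, 0.74, -1.11, 2.26, 1.21, 0.77, 0.09]
   [-0.56, 0.68, -0.18, 2.34, 1.61, 0.15, -0.29]
8
   25
   1
   [-0.09, 0.65, -0.16, 1.9, 0.14, 0.47, -1.46]
   [-0.11, 0.77, -0.12, 1.93, 0.16, 0.31, -1.48]
   [-0.69, 0.5, 0.0, 2.31, 0.17, 0.2, -1.98]
   None
10
[... 2871 characters left out ...]
.11, 1.94, 1.23, 0.84, 0.56]
   [0.46, 1.05, -1.11, 1.97, 1.46, 0.87, 0.4]
   [0.0, 0.72, -1.1, 2.33, 1.4, 0.79, -0.29]
   [-0.03, 0.95, -1.1, 2.37, 1.67, 0.93, -0.52]
14
   15.5
   1
   [-0.14, 0.62, -0.09, 1.98, 0.13, 0.3, -1.63]
   [-0.16, 0.75, -0.05, 2.01, 0.15, 0.13, -1.64]
   None
   [-0.86, 0.7, 0.18, 2.43, 3.19, 0.19, 1.06]
14
   25
   0
   [0.49, 0.89, -1.11, 1.93, 1.19, 0.81, 0.77]
   [0.48, 1.05, -1.11, 1.97, 1.43, 0.83, 0.61]
   [0.03, 0.72, -1.1, 2.34, 1.42, 0.74, -0.12]
   [-0.01, 0.95, -1.1, 2.38, 1.7, 0.89, -0.36]
14
   25
   1
   [-0.06, 0.63, -0.18, 1.97, 0.15, 0.32, -1.46]
   [-0.09, 0.76, -0.13, 2.0, 0.17, 0.15, -1.47]
   None
   [-0.83, 0.7, 0.19, 2.43, 3.4, 0.22, 1.05]
```

Flip 1 at a 10° tilt is reachable without joint contortions, with about 15 mm clearance to the jar. I'll use it only to move blue into the open, then regrasp it vertically.

```bash
python3 - <<'E'
from h import *
t=np.deg2rad(10); phi=np.deg2rad(15.5); u=np.array([np.cos(phi),np.sin(phi),0]); o,x=tori(phi,t,1)
P=lambda xy,z: list(np.array([*xy,z])-.005*u+.019*x)
B=[.679,.085]; D=[.59,.05]
set_gripper(0.045,60)
move_ptp(P(B,0.15),o)
print(move_linear(P(B,0.043),0.08,force_limit=10),np.round(current_wrist_force(),1))
wrist("b0")
set_gripper(0,60); print(current_width(),np.round(current_wrist_force(),1))
move_linear(P(B,0.063),0.08); print(current_width(),np.round(current_wrist_force(),1))
move_linear(P(D,0.063),0.12)
print(move_linear(P(D,0.042),0.03,force_limit=6),current_position(),P(D,0.043))
wrist("b1")
set_gripper(0.048); move_linear(P(D,0.15),0.12)
look("blue",D); capture("top")
for n in("jar","dropper"): print(n,[(np.round(k["position"],4),round(k["confidence"],2)) for k in pinpoint("top",n)[:2]])
print(current_clock())
E
```

```text
False [ 0.2  0.6 -0.2]
0.02419183188278997 [-2.3 -0.4  6.1]
0.024468311054950252 [-0.2 -0.2 -3. ]Traceback (most recent call last):
  File "<stdin>", line 12, in <module>
workcell.Unreachable: the arm cannot follow that straight line within its joint ranges
```

Blue is held and lifted, but that line hits a joint range. I'll pick a nearer set-down spot.

```bash
cat > b.py <<'E'
from h import *
t=np.deg2rad(10); phi=np.deg2rad(15.5); u=np.array([np.cos(phi),np.sin(phi),0]); o,x=tori(phi,t,1)
P=lambda xy,z: list(np.array([*xy,z])-.005*u+.019*x)
E
python3 - <<'E'
from b import *
for D in ([.635,.04],[.645,.03],[.65,.02],[.66,.03]):
    try:
        move_linear(P(D,0.063),0.12); break
    except Unreachable as e: print(D,e)
print(D,np.round(current_qpos(),2), ik(P(D,.042),o))
print(move_linear(P(D,0.042),0.03,force_limit=6),current_position(),P(D,0.043))
wrist("b1")
set_gripper(0.048); move_linear(P(D,0.15),0.12)
look("blue",D); capture("top")
for n in("jar","dropper"): print(n,[(np.round(k["position"],4),round(k["confidence"],2)) for k in pinpoint("top",n)[:2]])
print(current_clock())
E
```

```text
[0.635, 0.04] [-0.08  0.7  -0.09  2.07  0.17  0.2  -1.61] [-0.08915421  0.734607   -0.07581144  2.07488093  0.175924    0.16277829
 -1.61250559]
True [0.63299518 0.03965053 0.02493239] [np.float64(0.6333611685046936), np.float64(0.03954551180277324), np.float64(0.024288652692768045)]
blue [(array([0.6342, 0.0384, 0.031 ]), 0.84)] (array([0.63437299, 0.03939149]), 27.18841552734375, 1077)
jar [(array([ 0.7602,  0.1095, -0.0031]), 0.9), (array([0.4472, 0.3395, 0.0252]), 0.25)]
dropper []
56.5417
```

View pics/look_blue.png

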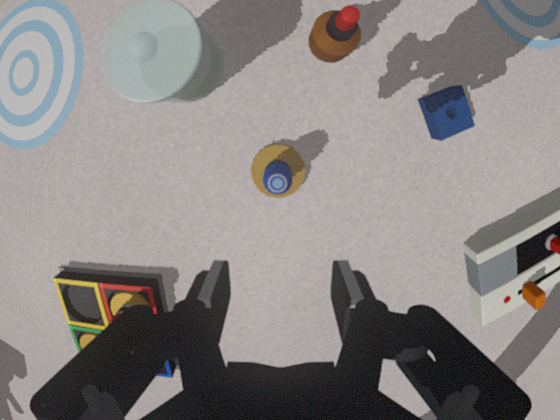

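Blue stands upright in the open at (278,170) and the jar hasn't moved. Regrasp it vertically and place it.

```bash
python3 - <<'E'
from h import *
pick("blue",[0.6343,0.0392]); place("blue"); release()
p=[0.44,0.29,0.25]; move_ptp(p,best(p,YT+np.pi/2)); wrist("f1")
for n in("red","green","blue","yellow"): print(n,[(np.round(k["position"],4),round(k["confidence"],2)) for k in pinpoint("wrist","lens_"+n)[:2]],M[n].round(4))
p=S(-40,0,0.26); move_ptp(p,best(p,YS+np.pi/2)); wrist("f2")
for n in("pin_tip","lock_grip"): print(n,[(toS(k["position"]),round(k["position"][2],4),round(k["confidence"],2)) for k in pinpoint("wrist",n)[:2]])
movej([1.236, 0.599, -0.003, 1.599, 0.002, 0.943, -0.08])
for n in("top","scene"): cv2.imwrite(f"pics/{n}_f.png",capture(n)["img"][:,:,::-1])
print(current_clock())
E
```

```text
down False
w 0.024441542441977413 [-0.7  0.2  5.9]
lift 0.02455985053024886 [-0.2  0.2 -2.7]
hit False
hit True [0.43093138 0.26585984 0.03678114] [-0.5  0.1  7.1]
red [(array([0.5028, 0.2543, 0.0496]), 0.97), (array([0.3247, 0.4621, 0.0027]), 0.59)] [0.5054 0.2513]
green [(array([0.444 , 0.3372, 0.0482]), 0.81)] [0.4452 0.3403]
blue [(array([0.4301, 0.2645, 0.0482]), 0.91)] [0.4308 0.2657]
yellow [] [0.5198 0.3259]
pin_tip [(array([ 16.5, -18.8]), 0.0185, 0.64)]
lock_grip [(array([-33.8,  29.2]), 0.0616, 0.66)]
68.0917
```

View pics/f1.png

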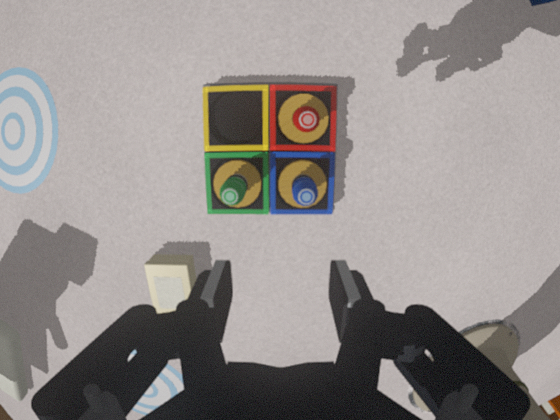

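View pics/f2.png

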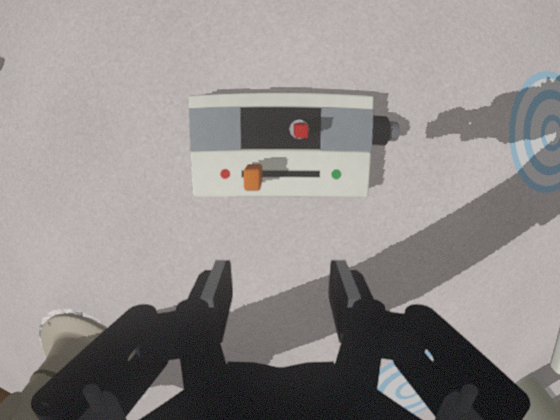

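View pics/scene_f.png

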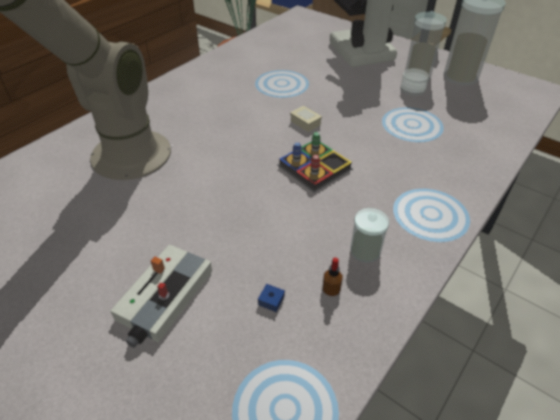

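View pics/top_f.png

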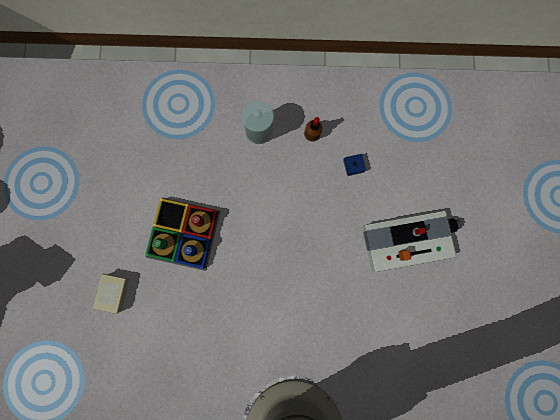

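```bash
python3 -c "
from workcell import *
close_job(); print(current_clock())"
```

```text
the job is handed in; nothing more can be done
the job is handed in; nothing more can be done
```

The microscope is packed and the job is handed in, at about 68 s on the robot's clock. I got no verdict back.

- **Lock to green:** the orange knob went to its green end and stopped on the end stop.
- **Transit pin:** the tip was slid along the middle of the plate until it dropped into the hole, about 20 mm toward the green end. Pushed in, it went 14 mm below plate contact, which is full depth, and I let go.
- **Lock to red:** the knob went to its red end, 60 mm of travel, and stopped on the end stop. The pin stayed upright in the hole.
- **Objectives:** green, red and blue each met the bottom of their own socket at the expected height. Yellow was not there.
- **Blue was knocked aside:** it ended up close to the jar during the run. I lifted it out with the gripper tilted, set it down in the open, then gripped it again straight and placed it. One move in that step was refused as unreachable, so I used a nearer set-down spot.

**Last checks:**
- **Objectives:** the final pictures show all three upright, at 48–50 mm height against 50 mm expected. The network put red and green 3–4 mm from my measured socket centres, within its stated error.
- **Pin:** the network put the tip up to 3.5 mm off in x, which is also within its error.
- **Bystanders:** the jar, dropper bottle and slide box look unmoved. In one late check the network missed the dropper bottle, but it shows in place in the final pictures.

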